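Park the towel-rail bar behind the mirror post

ROBOT

A 7-joint arm with a two-finger parallel gripper is mounted at the origin on the work surface. World frame = base frame: x ahead of the robot, y to its left, z up, the work surface at z = 0. Lengths are in m, angles in rad, forces in N, time in s.
With the tool pointing down it reaches from about 0.4 to 0.9 m from the base axis. Payload 5.5 kg.
Tool frame: the origin (TCP) lies on the centre line of the jaws, within the pads' length; the fingertips stand 14 mm ahead of it and the grasp point (between the pads) lies 5 mm behind it; x points along the fingers, y is the direction in which the jaws open and shut, and the axes are right-handed (so a half turn about x gives the same grasp; the last joint's range is limited). The gripper opens to 85 mm and grips with 20 to 120 N. Pads are 22 mm wide; open, the fingers measure 114 mm over their backs; the gripper's body (76 mm by 85 mm) begins 54 mm behind the grasp point. The pads swing forward as they close: fully open they stand 13 mm farther back than shut.
Start: joints at [1.6, 0.501, -0.427, 1.55, 0.221, 1.138, -0.21], TCP at [0.151, -0.632, 0.245] pointing down, gripper open.
Joint ranges: [-2.88, 2.88], [-0.31, 2.03], [-1.54, 1.56], [0.2, 2.42], [-1.41, 4.55], [0.19, 2.02], [-2.57, 2.57]. Speed limits (rad/s): [2.57, 2.57, 3.14, 3.14, 3.14, 3.14, 3.14].

INTERFACE

Orientations are given as a unit quaternion [w, x, y, z].
In Python, from station import arm gives the robot as it stands. The module is installed in compiled form; this text tells all that it offers.
- The arm moves only by the tool move_arm, never from a script. Its argument "rows" is a list of rows, each a list of 3 entries, a list of its own where there are three numbers: the shift along the tool's x, y, z in mm, then the turn, a rotation vector about the tool's x, y, z in degrees, then the closure, from -1 (fully open) to 1 (shut). A call has 1 to 12 rows; each row is the pose to reach, as a shift and turn from the pose commanded when the call began, along the tool's axes at that moment; what a row does not reach only later rows make up. A row lasts 1/10 s, in which the tool goes at most 50 mm and 8.59 degrees, less where a joint would pass 70% of its speed; a pose out of reach is approached as far as the arm can. A call with a gripper value outside its range is refused whole. The fingers move at their own pace and stop on an object; "grip_force" is the grip in N (left out, the last holds). Time passes only in rows, so rows that repeat a pose let the fingers close. It gives the time, the measured TCP pose, the force and the opening at its end, in the units of the state.
- arm.get_obs(): the state, without advancing time (a new reading comes with each control period).
- arm.camera(name): name is "side" or "top"; returns (picture, depth): 480x640x3 uint8, blue, green, red; 480x640 float32, m along the optical axis (not along the pixel's ray), 0 where there is no reading.
- arm.calibration(name): a dict with "camera_matrix" (3x3 intrinsics, pixels), "rvec" (rotation vector, rad) and "tvec" (3), from world to camera coordinates, as OpenCV has them. Camera axes: x right, y down, z forward; pixel columns grow to the right and rows downward; lengths in m; the calibration is good to about 2 mm. A picture is of the moment at which its call begins. calibration takes no time and is no camera call.
- arm.close_job(): hands the job in, once; it reports no verdict.
The state is a dict: "time": time; "joint_pos": joint angles; "qd": joint speeds; "effort": joint torques, N m; "ee_pos": TCP position; "eef_rot": TCP orientation; "contact_force": force on the tool from outside, world axes, zero at the start; "torque": the same for the moment, N m; "finger_gap": finger opening in m.
Only numpy, scipy, OpenCV 4.12 (cv2) and the standard library are available. Lean on these libraries where they do the work, as an engineer would, in place of code of your own. Each camera call takes 0.05 s, during which the arm holds its last target.

TASK

Park the loose steel towel-rail bar in the low white U-shaped ledge: push one end and then the other with the fingertips to angle it past the mirror post, until the whole bar lies inside the ledge, behind the post. Push gently, never pinch or lift the bar, and leave the mirror and the other things on the shelf where they are.

Things in the scene. Friction and masses are not known exactly. Their poses are not given: they have to be found in the camera images.
- ledge: fixed low U-shaped white plastic rail without a floor (the bar slides on the tiles), mouth towards the robot, yaw varies. Origin: on the tiles, middle of the mouth. x points into the bay: inner face of the back wall at x = 70 mm. y runs along the bay: inner faces of the end walls (from x = 0 to 70 mm) at y = -170 and +170 mm. Walls 30 mm high, 10 mm thick.
- mirror_post: upright chrome post of the swivel mirror, fixed, 18 mm diameter, 200 mm high, standing on the mouth line of the ledge some 55 to 80 mm to the +y side of the middle. Between post and back wall 61 mm remain free. Origin: on its axis at the tiles.
- bar_end_a (a point): middle of an end face of the loose bar: steel square tube with grey end caps, 250 long, 22 wide, 22 mm high, about 0.2 kg, end edges rounded 4 mm. y axis: along the bar, outward at this end. The bar starts flat on the tiles before the ledge, within 20 degrees of parallel to it, end a being the one on the ledge's +y side (nearer the post); it slides at 1 to 3 N.
- bar_end_b (a point): middle of the bar's other end face, away from the post at the start, 250 mm from bar_end_a; same axes (y points towards end a)
- bar_mid (a point): centre of the bar, 11 mm above the tiles; same axes
- mirror_centre (a point): centre of the round mirror (150 mm across) on its pivot arm, about 232 mm above the tiles and 175 mm from the post, on the +y side and beyond the mouth line of the ledge; its lowest edge is at 157 mm. It swivels stiffly about the post.
- stand: bystander: dark silicone block 46 x 160 x 55 mm with five round slots and two toothbrushes (175 mm high in all), beside the ledge's -y end; loose; origin at the underside
- tumbler: bystander: open steel cup, 72 mm across, 95 mm high, in front of the ledge on the post's side; loose; origin at the underside
- soap_box: bystander: empty clear plastic open box 65 x 100 x 32 mm, behind the ledge; loose; origin at the underside
- tongue_cleaner: bystander: flat orange plastic handle with a loop, 150 mm long, 6 mm high, beside the ledge's +y end; loose; origin at the underside
- lotion: bystander: white bottle 52 mm across, 110 mm high, behind the ledge; loose; origin at the underside
- jar: bystander: amber jar 60 mm across, 55 mm high, behind the ledge; loose; origin at the underside
- nail_brush: bystander: wooden nail brush 40 x 85 x 28 mm, to the -y side in front of the ledge; loose; origin at the underside

How it is judged:
By the outcome, as a careful person would: the job done as asked, in the order asked, and still so for the second after the job is handed in, with the robot touching nothing.
It also fails if it takes over 70 s, if anything falls off the work surface, if the arm or the gripper's body presses on something with over 40 N, if the wrist force passes 120 N, or if a joint passes its speed limit or range.

## Working session

There is one attempt and no reset: what is moved stays moved. The work goes in short steps, Python scripts to look and compute and a tool call to move; the robot and the scene stay as the last step left them, time stands still between calls to the robot, and variables do not carry over. Pictures are saved under pics/ and viewed, and the job is handed in when it is done.

Besides the shell and the picture viewer there is one more tool, called after ">>>" as a command line: name --argument value ..., lists and objects as JSON in quotes. move_arm: Moves the arm, as the interface text tells. Its arguments: {"type":"object","properties":{"rows":{"type":"array","items":{"type":"array"}},"grip_force":{"type":"number"}},"required":["rows"]}

```bash
mkdir -p pics; python3 - <<'E'
from station import arm
import cv2,numpy as np
for n in("top","side"):
    p,d=arm.camera(n); cv2.imwrite(f"pics/{n}0.png",p); np.save(f"pics/{n}0.npy",d)
    c=arm.calibration(n); R=cv2.Rodrigues(np.array(c["rvec"]))[0]
    print(n,c["camera_matrix"],(-R.T@np.array(c["tvec"]).ravel()).round(3),R.round(3))
o=arm.get_obs();print(o)
E
```

```text
top [[517.07371762   0.         331.68698857]
 [  0.         517.07371762 244.38212198]
 [  0.           0.           1.        ]] [0.375 0.019 1.322] [[ 0.066 -0.998 -0.001]
 [-0.978 -0.065 -0.2  ]
 [ 0.199  0.014 -0.98 ]]
side [[459.14159862   0.         321.05657149]
 [  0.         459.14159862 239.60748296]
 [  0.           0.           1.        ]] [0.102 0.622 0.885] [[-0.785 -0.619 -0.011]
 [-0.408  0.532 -0.742]
 [ 0.465 -0.578 -0.671]]
{'time': 0.1, 'joint_pos': array([ 1.60022564,  0.50178738, -0.42682564,  1.55133461,  0.2208    ,
        1.13830477, -0.21029892]), 'qd': array([-0.00031751, -0.00262082,  0.00075798, -0.00244356,  0.00076598,
        0.00069441,  0.00062041]), 'effort': array([-1.13411000e-02, -5.70812166e+01, -5.83898753e+00, -2.81745279e+01,
        1.03320953e-02,  5.58900108e-03, -1.49743829e-05]), 'ee_pos': array([ 0.15040437, -0.63174337,  0.24434829]), 'eef_rot': array([-0.08185736, -0.70223336, -0.08311164,  0.7023248 ]), 'contact_force': array([-0.30572356,  0.25771176,  0.14368126]), 'torque': array([ 0.00104121, -0.01440548, -0.01271064]), 'finger_gap': 0.08519628347602697}
```

View pics/top0.png

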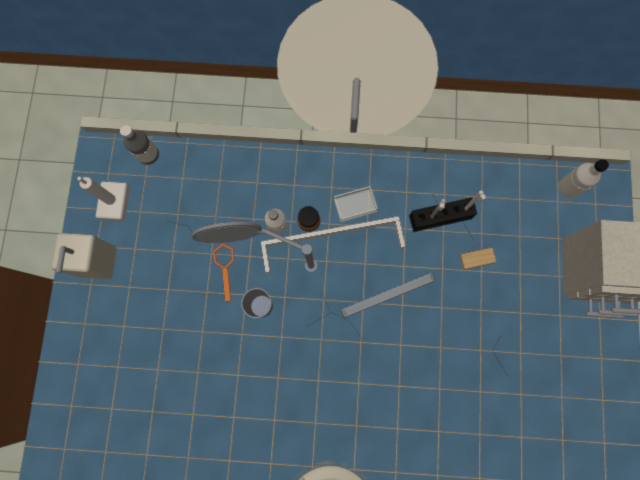

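View pics/side0.png

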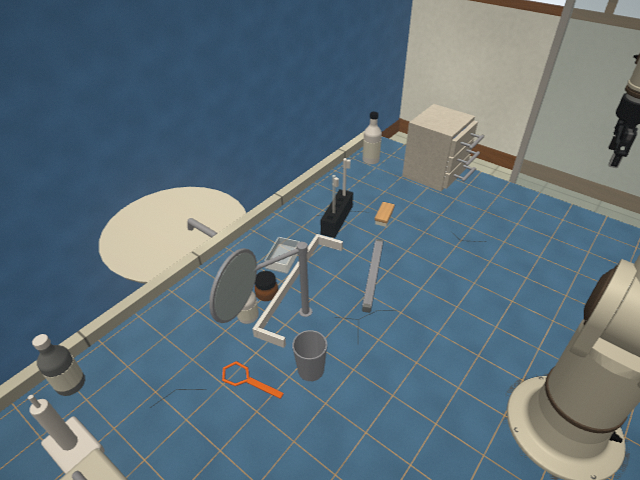

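The top view shows the ledge's back wall from about (264,241) to (398,219). The post foot is at (311,267), the bar runs from (345,312) to (432,278), and the tumbler is at (257,303). Next I'll measure these more exactly.

```bash
cat > h.py <<'E'
from station import arm
import cv2,numpy as np
def ray(n,uv,z):
    c=arm.calibration(n);K=np.array(c["camera_matrix"]);R=cv2.Rodrigues(np.array(c["rvec"]))[0];t=np.array(c["tvec"]).ravel()
    C=-R.T@t; uv=np.atleast_2d(np.array(uv,float))
    D=(R.T@np.linalg.inv(K)@np.c_[uv,np.ones(len(uv))].T).T
    return C+D*((z-C[2])/D[:,2])[:,None]
def proj(n,P):
    c=arm.calibration(n)
    return cv2.projectPoints(np.atleast_2d(np.array(P,float)),np.array(c["rvec"]),np.array(c["tvec"]),np.array(c["camera_matrix"]),None)[0][:,0]
def barmask(p,poly=None):
    h=cv2.cvtColor(p,cv2.COLOR_BGR2HSV)
    m=((h[...,1]<70)&(h[...,2]>90)&(h[...,2]<215)).astype(np.uint8)*255
    return m
E
python3 - <<'E'
from h import *
p=cv2.imread("pics/top0.png");h=cv2.cvtColor(p,cv2.COLOR_BGR2HSV)
print(h[295,390],h[233,330],h[300,380],h[267,311])
m=barmask(p)
w=((h[...,1]<50)&(h[...,2]>200)).astype(np.uint8)*255
for nm,mm in(("bar",m),("white",w)):
    n,l,s,c=cv2.connectedComponentsWithStats(mm)
    for i in range(1,n):
        if s[i,4]>60 and 150<s[i,0]<450 and 180<s[i,1]<350:
            ys,xs=np.where(l==i);r=cv2.minAreaRect(np.c_[xs,ys].astype(np.float32))
            print(nm,s[i],c[i],r, cv2.boxPoints(r).round(1).tolist())
cv2.imwrite("pics/crop0.png",cv2.resize(p[180:340,180:500],None,fx=2.5,fy=2.5,interpolation=cv2.INTER_CUBIC))
s=cv2.imread("pics/side0.png");cv2.imwrite("pics/scrop0.png",cv2.resize(s[200:400,200:460],None,fx=3,fy=3,interpolation=cv2.INTER_CUBIC))
E
```

```text
[102   9 136] [ 20  28 111] [100  11 135] [15  8 64]
```

View pics/crop0.png

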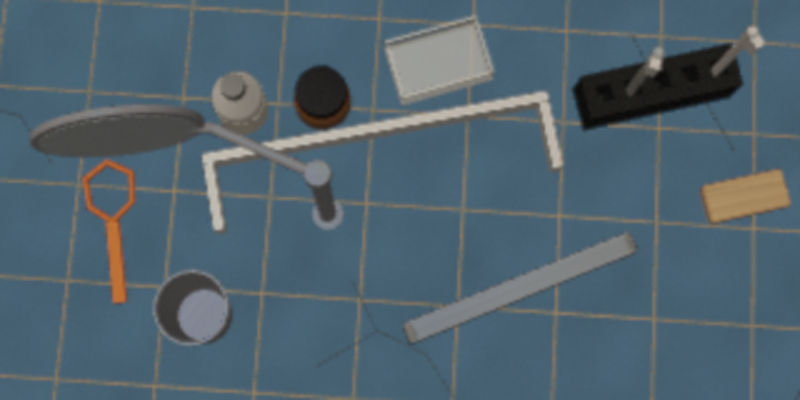

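View pics/scrop0.png

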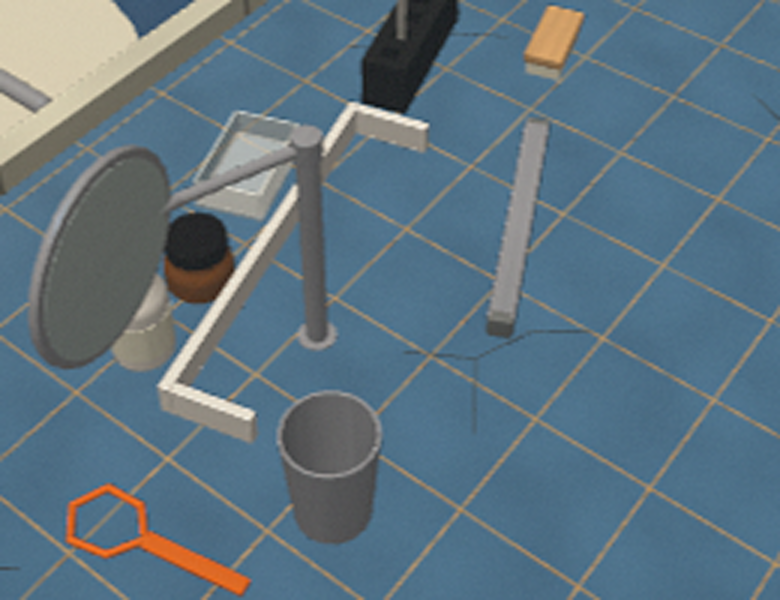

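```bash
python3 - <<'E'
from h import *
p=cv2.imread("pics/top0.png");h=cv2.cvtColor(p,cv2.COLOR_BGR2HSV)
def comps(mm,roi):
    x0,y0,x1,y1=roi; k=np.zeros_like(mm);k[y0:y1,x0:x1]=mm[y0:y1,x0:x1]
    n,l,s,c=cv2.connectedComponentsWithStats(k)
    for i in range(1,n):
        if s[i,4]>25: yield l==i,s[i]
def rep(nm,mm,roi,z):
    for k,s in comps(mm,roi):
        ys,xs=np.where(k);P=ray("top",np.c_[xs,ys],z)[:,:2]
        r=cv2.minAreaRect((P*1000).astype(np.float32));print(nm,s,np.round(r[0],1),np.round(r[1],1),round(r[2],1));print(cv2.boxPoints(r).round(0).tolist())
g=((h[...,1]<60)&(h[...,2]>100)).astype(np.uint8)
rep("bar",g,(338,265,440,320),0.022)
w=((h[...,1]<60)&(h[...,2]>165)).astype(np.uint8)
rep("ledge",w,(258,212,410,275),0.03)
f=lambda u,v,z,n="top":(ray(n,[(180+u/2.5,180+v/2.5)],z)[0,:2]*1000).round(1)
print("corners L,R outer",f(203,155,.03),f(546,93,.03),"tips",f(219,228,.03),f(557,165,.03))
print("post",f(328,214,.002), "posttop",f(317,172,.2))
s=lambda u,v,z:(ray("side",[(200+u/3,200+v/3)],z)[0,:2]*1000).round(1)
print("side: corners",s(163,383,.03),s(352,104,.03),"tips",s(250,411,.03),s(428,124,.03),"post",s(317,338,.002),"top",s(307,137,.2),"bar",s(502,318,.022),s(538,120,.022))
print("tumbler",f(205,315,0),"cup rim",f(193,307,.095),"brush",f(745,196,.028),"stand front corner",f(590,125,.0))
E
```

```text
bar [ 338  265  102   55 1324] [ 528.  -114.4] [136.2 256.9] 3.8
[[452.0, 9.0], [469.0, -247.0], [604.0, -238.0], [588.0, 18.0]]
ledge [286 217 119  30 453] [683.3   4.4] [ 75.5 301.8] 0.1
[[645.0, 155.0], [646.0, -147.0], [721.0, -146.0], [721.0, 155.0]]
ledge [261 239  20  33 149] [605.4 203.1] [44.3 85.8] 72.7
[[558.0, 195.0], [640.0, 169.0], [653.0, 212.0], [571.0, 237.0]]
corners L,R outer [632.6 217.4] [ 720.9 -129.4] tips [558.7 194.2] [ 646.  -143.6]
post [584.7  87. ] posttop [590.1  89.3]
side: corners [630.1 215.4] [ 716.2 -124.6] tips [560.1 193.9] [ 643.3 -145.5] post [579.8  92.8] top [597.5  72.5] bar [464.2  -1.9] [ 570.4 -219.5]
tumbler [472.9 204.4] cup rim [472.6 203.1] brush [ 626.9 -335.6] stand front corner [ 697.4 -180.3]
```

```bash
cat >> h.py <<'E'
from scipy.spatial.transform import Rotation as Ro
ps=np.radians(14.3);O=np.array([.600,.025]);ex=np.array([np.cos(ps),np.sin(ps)]);ey=np.array([-ex[1],ex[0]])
def L2W(p): return O+p[0]/1000*ex+p[1]/1000*ey     # mm ledge ->m world
def W2L(w): d=np.asarray(w)[:2]-O; return np.array([d@ex,d@ey])*1000
def tool():
    o=arm.get_obs();q=o["eef_rot"];return o,Ro.from_quat([q[1],q[2],q[3],q[0]])
def go(p,ydeg):
    """p world m TCP; ydeg: ledge-frame heading of tool y axis (from ledge x, deg) ; mod 180 nearest"""
    o,R=tool();best=None
    for k in(0,180):
        a=np.radians(ydeg+k)+ps;y=np.array([np.cos(a),np.sin(a),0]);x=np.array([0,0,-1.]);z=np.cross(x,y)
        T=Ro.from_matrix(np.c_[x,y,z]);r=np.degrees((R.inv()*T).as_rotvec())
        if best is None or np.linalg.norm(r)<np.linalg.norm(best): best=r
    print("shift",(R.inv().apply(np.array(p)-o["ee_pos"])*1000).round(1),"turn",best.round(1))
def st():
    o,R=tool();print("t",round(o["time"],2),"pos",(o["ee_pos"]*1000).round(1),"L",W2L(o["ee_pos"]).round(1),"axes\n",R.as_matrix().round(3).T,"F",o["contact_force"].round(1),"gap",o["finger_gap"],"j",o["joint_pos"].round(2))
def barlook(tag,exclude=None):
    """top view bar finder, ledge mm"""
    p,d=arm.camera("top");cv2.imwrite(f"pics/{tag}.png",p)
    cv2.imwrite(f"pics/{tag}c.png",cv2.resize(p[180:340,180:500],None,fx=2.5,fy=2.5,interpolation=cv2.INTER_CUBIC))
    return p
E
python3 - <<'E'
from h import *
st()
p=cv2.imread("pics/top0.png")
# refined bar: low-saturation pixels in a strip, fit line
h=cv2.cvtColor(p,cv2.COLOR_BGR2HSV);m=((h[...,1]<60)&(h[...,2]>80)).astype(np.uint8)
m=cv2.morphologyEx(m,cv2.MORPH_OPEN,np.ones((4,4),np.uint8))
n,l,s,c=cv2.connectedComponentsWithStats(m)
i=l[295,390];ys,xs=np.where(l==i);P=np.array([W2L(w) for w in ray("top",np.c_[xs,ys],.022)])
r=cv2.minAreaRect(P.astype(np.float32));print(s[i],r);print(cv2.boxPoints(r).round(0).tolist())
print("post",W2L([.584,.088]))
E
```

```text
t 0.1 pos [ 150.4 -631.7  244.3] L [-597.9 -525.3] axes
 [[-0.     0.002 -1.   ]
 [ 0.232 -0.973 -0.002]
 [-0.973 -0.232 -0.   ]] F [-0.3  0.3  0.1] gap 0.08519628347602697 j [ 1.6   0.5  -0.43  1.55  0.22  1.14 -0.21]
[343 275  92  43 954] ((-114.67581176757812, -115.194580078125), (31.51511573791504, 249.0979461669922), 9.938970565795898)
[[-152.0, 5.0], [-109.0, -241.0], [-78.0, -235.0], [-121.0, 10.0]]
post [5.66860990e-02 6.49999753e+01]
```

```bash
python3 - <<'E'
from h import *
w=L2W([-157,-122.5]);print(w);go([*w,.10],100.5)
E
```

```text
[ 0.47812191 -0.13248327]
shift [ 145.1 -409.5 -434.5] turn [-11.4  -0.    0.1]
```

>>> move_arm --rows '[[[0,-35,-36],[0,0,0],-1],[[0,-70,-72],[0,0,0],-1],[[10,-105,-110],[0,0,0],-1],[[20,-140,-146],[-2,0,0],-1],[[30,-175,-182],[-4,0,0],-1],[[45,-210,-220],[-6,0,0],-1],[[60,-245,-256],[-8,0,0],-1],[[75,-280,-292],[-10,0,0],-1],[[90,-315,-330],[-11,0,0],-1],[[105,-345,-365],[-11,0,0],-1],[[125,-380,-400],[-11,0,0],-1],[[145,-409,-434],[-11.4,0,0],-1]]'

```text
time: 1.3
ee_pos: [0.469, -0.1462, 0.1071]
eef_rot: [0.152, 0.691, 0.152, -0.691]
contact_force: [1.3, 0.5, -0.8]
finger_gap: 0.0857
```

```bash
python3 - <<'E'
from h import *
st();w=L2W([-157,-122.5]);go([*w,.05],100.5)
p,d=arm.camera("side");cv2.imwrite("pics/s1.png",cv2.resize(p[100:400,200:600],None,fx=2,fy=2))
E
```

```text
t 1.3 pos [ 469.  -146.2  107.1] L [-169.2 -133.6] axes
 [[ 0.    -0.    -1.   ]
 [ 0.419 -0.908  0.   ]
 [-0.908 -0.419 -0.   ]] F [ 1.3  0.5 -0.8] gap 0.08574056349314248 j [ 0.77  0.46 -0.62  2.05  0.39  0.75 -1.24]
shift [ 57.   -8.7 -14. ] turn [-0. -0. -0.]
```

View pics/s1.png

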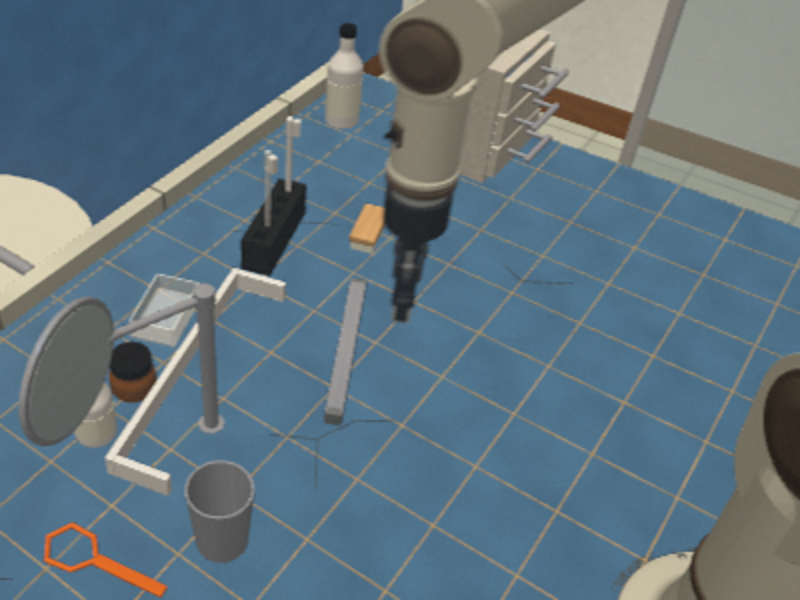

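>>> move_arm --rows '[[[15,0,0],[0,0,0],-1],[[30,0,0],[0,0,0],-1],[[45,0,0],[0,0,0],-1],[[55,0,0],[0,0,0],-1],[[60,0,0],[0,0,0],-1],[[60,0,0],[0,0,0],-1]]'

```text
time: 1.95
ee_pos: [0.4675, -0.1484, 0.0469]
eef_rot: [-0.151, -0.69, -0.152, 0.691]
contact_force: [0.4, -0.2, 0.6]
finger_gap: 0.0857
```

```bash
python3 - <<'E'
from h import *
st();w=L2W([-157,-122.5]);go([*w,.02],100.5)
p,d=arm.camera("side");cv2.imwrite("pics/s2.png",cv2.resize(p[150:310,280:480],None,fx=4,fy=3.75,interpolation=cv2.INTER_CUBIC))
o,R=tool()
for a in(0,1,14):
  for s in(-50,50): 
    P=o["ee_pos"]+R.apply(np.array([a,s,0])/1000);u=proj("side",P)[0];print(a,s,u,((u-[280,150])*[4,3.75]).round())
E
```

```text
t 1.95 pos [ 467.5 -148.4   46.9] L [-171.2 -135.3] axes
 [[-0.001  0.    -1.   ]
 [ 0.418 -0.908 -0.001]
 [-0.908 -0.418  0.001]] F [ 0.4 -0.2  0.6] gap 0.08572435265095003 j [ 0.7   0.56 -0.55  2.07  0.49  0.64 -1.31]
shift [ 26.9 -10.  -16.3] turn [-0.1  0.1  0. ]
0 -50 [396.40814361 277.66507493] [466. 479.]
0 50 [400.76601213 250.65865279] [483. 377.]
1 -50 [396.36851253 277.94106857] [465. 480.]
1 50 [400.72632415 250.93319692] [483. 378.]
14 -50 [395.85751113 281.49971872] [463. 493.]
14 50 [400.21434125 254.47487113] [481. 392.]
```

View pics/s2.png

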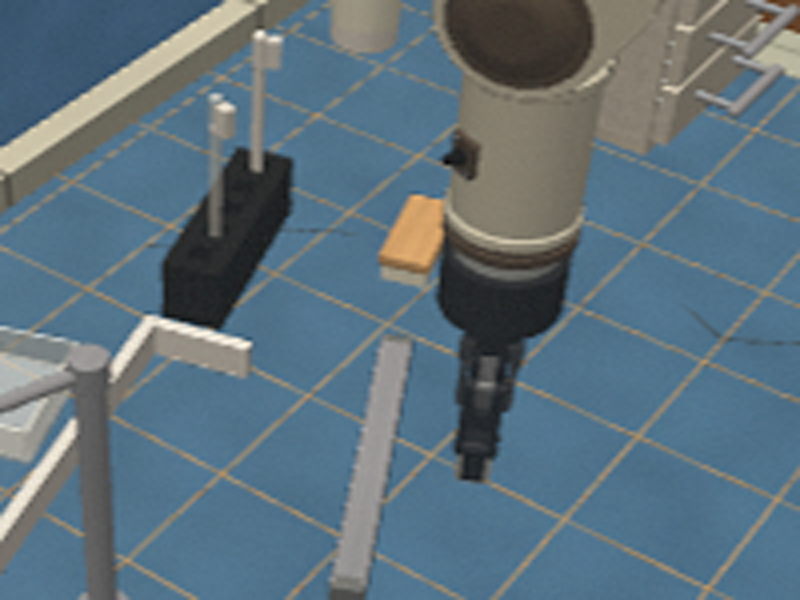

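>>> move_arm --rows '[[[8,-5,-6],[0,0,0],-1],[[18,-8,-12],[0,0,0],-1],[[28,-10,-16],[0,0,0],-1],[[34,-10,-16],[0,0,0],-1],[[37,-10,-16],[0,0,0],-1],[[37,-10,-16],[0,0,0],-1]]'

```text
time: 2.6
ee_pos: [0.4781, -0.1319, 0.0099]
eef_rot: [-0.152, -0.69, -0.152, 0.691]
contact_force: [0.7, 0.4, 0.0]
finger_gap: 0.0856
```

```bash
python3 - <<'E'
from h import *
st()
p,d=arm.camera("side");cv2.imwrite("pics/s3.png",cv2.resize(p[150:310,280:480],None,fx=4,fy=3.75,interpolation=cv2.INTER_CUBIC))
E
```

```text
t 2.6 pos [ 478.1 -131.9    9.9] L [-156.9 -121.9] axes
 [[-0.001  0.    -1.   ]
 [ 0.42  -0.908 -0.001]
 [-0.908 -0.42   0.001]] F [0.7 0.4 0. ] gap 0.08562757172703062 j [ 0.62  0.63 -0.49  2.07  0.54  0.57 -1.4 ]
```

View pics/s3.png

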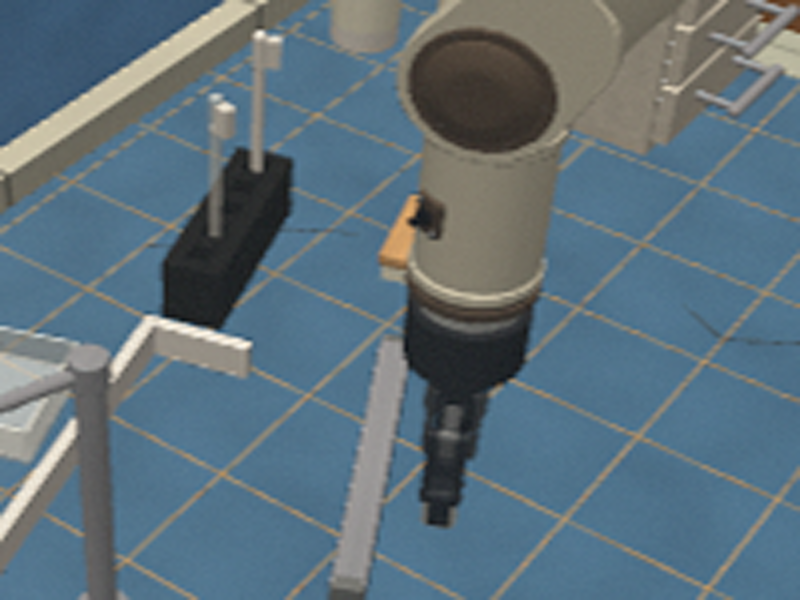

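```bash
cat >> h.py <<'E'
def arc(tcpc,piv,angs):
    """TCP contact pos (ledge mm), pivot, clockwise angles deg -> shifts/turn from current pose"""
    o,R=tool();r=np.array(tcpc)-piv
    for a in angs:
        c,s=np.cos(np.radians(-a)),np.sin(np.radians(-a))
        q=L2W(np.array(piv)+[c*r[0]-s*r[1],s*r[0]+c*r[1]])
        print(a,(R.inv().apply(np.r_[q,o["ee_pos"][2]]-o["ee_pos"])*1000).round(1))
E
python3 - <<'E'
from h import *
arc([-132,-118],[-88,-237],[0,2,4,6,8,10,12,14,16,18,20,22,24,26,28,30,32])
E
```

```text
0 [ -0.    0.5 -25. ]
2 [ -0.   -0.2 -29.4]
4 [ -0.   -0.7 -33.8]
6 [ -0.   -1.1 -38.2]
8 [ -0.   -1.3 -42.6]
10 [ -0.   -1.4 -47.1]
12 [ -0.   -1.3 -51.5]
14 [ -0.   -1.1 -55.9]
16 [ -0.   -0.7 -60.3]
18 [ -0.   -0.1 -64.7]
20 [ -0.    0.6 -69.1]
22 [ -0.    1.5 -73.4]
24 [ -0.    2.5 -77.8]
26 [ -0.1   3.6 -82. ]
28 [ -0.1   5.  -86.3]
30 [ -0.1   6.4 -90.4]
32 [ -0.1   8.  -94.6]
```

>>> move_arm --rows '[[[0,0,-6],[0,0,0],-1],[[0,0,-12],[0,0,0],-1],[[0,0,-17],[0,0,0],-1],[[0,0,-21],[0,0,0],-1],[[0,0,-25],[0,0,0],-1],[[0,0,-27],[1,0,0],-1],[[0,0,-29.5],[2,0,0],-1],[[0,-0.5,-32],[3,0,0],-1],[[0,-0.7,-34],[4,0,0],-1],[[0,-1,-36],[5,0,0],-1],[[0,-1,-38],[6,0,0],-1],[[0,-1,-38],[6,0,0],-1]]'

```text
time: 3.85
ee_pos: [0.5133, -0.1149, 0.0107]
eef_rot: [0.115, 0.698, 0.115, -0.697]
contact_force: [0.2, -0.5, 0.3]
finger_gap: 0.0855
```

```bash
python3 - <<'E'
from h import *
st();barlook("t1")
E
```

```text
t 3.85 pos [ 513.3 -114.9   10.7] L [-118.6 -114.1] axes
 [[ 0.001  0.    -1.   ]
 [ 0.322 -0.947  0.   ]
 [-0.947 -0.322 -0.001]] F [ 0.2 -0.5  0.3] gap 0.08546446205106023 j [ 0.55  0.66 -0.47  1.99  0.51  0.6  -1.51]
```

View pics/t1c.png

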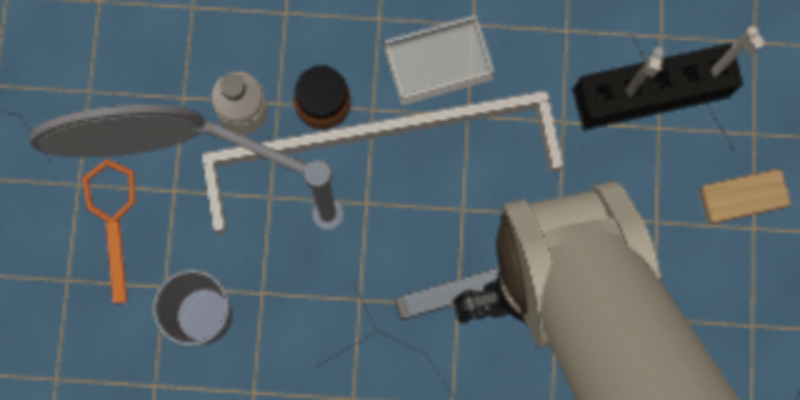

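```bash
python3 - <<'E'
from h import *
arc([-118.6,-114.1],[-88,-237],[2,4,6,8,10,12,14,16,18,20,22,24,26])
E
```

```text
2 [ 0.  -0.7 -4.4]
4 [ 0.  -1.2 -8.8]
6 [  0.   -1.6 -13.2]
8 [  0.   -1.8 -17.7]
10 [  0.   -1.8 -22.1]
12 [  0.   -1.7 -26.5]
14 [  0.   -1.4 -30.9]
16 [  0.   -1.  -35.3]
18 [  0.   -0.4 -39.7]
20 [  0.    0.3 -44. ]
22 [  0.    1.2 -48.4]
24 [  0.    2.2 -52.7]
26 [  0.    3.4 -56.9]
```

>>> move_arm --rows '[[[0,-0.3,-2.2],[1,0,0],-1],[[0,-0.7,-4.4],[2,0,0],-1],[[0,-1,-6.6],[3,0,0],-1],[[0,-1.2,-8.8],[4,0,0],-1],[[0,-1.4,-11],[5,0,0],-1],[[0,-1.6,-13.2],[6,0,0],-1],[[0,-1.7,-15.5],[7,0,0],-1],[[0,-1.8,-17.7],[8,0,0],-1],[[0,-1.8,-20],[9,0,0],-1],[[0,-1.8,-22],[10,0,0],-1],[[0,-1.8,-24.3],[11,0,0],-1],[[0,-1.7,-26.5],[12,0,0],-1]]'

```text
time: 5.1
ee_pos: [0.5374, -0.1049, 0.0106]
eef_rot: [0.041, 0.706, 0.041, -0.706]
contact_force: [-1.4, 0.4, -0.1]
finger_gap: 0.0853
```

```bash
python3 - <<'E'
from h import *
st();barlook("t2");o,R=tool();c=W2L(o["ee_pos"])
arc(c,[-88,-237],[0,2,4,6,8,10,12,14])
f=lambda u,v,z:W2L(ray("top",[(180+u/2.5,180+v/2.5)],z)[0])
E
```

```text
t 5.1 pos [ 537.4 -104.9   10.6] L [ -92.7 -110.5] axes
 [[ 0.     0.    -1.   ]
 [ 0.117 -0.993 -0.   ]
 [-0.993 -0.117 -0.   ]] F [-1.4  0.4 -0.1] gap 0.08530428005176831 j [ 0.48  0.67 -0.42  1.94  0.46  0.62 -1.69]
0 [ 0. -0. -0.]
2 [ 0.  -0.7 -4.4]
4 [ 0.  -1.2 -8.8]
6 [  0.   -1.5 -13.2]
8 [  0.   -1.7 -17.6]
10 [  0.   -1.7 -22. ]
12 [  0.   -1.6 -26.4]
14 [  0.   -1.3 -30.8]
```

View pics/t2c.png

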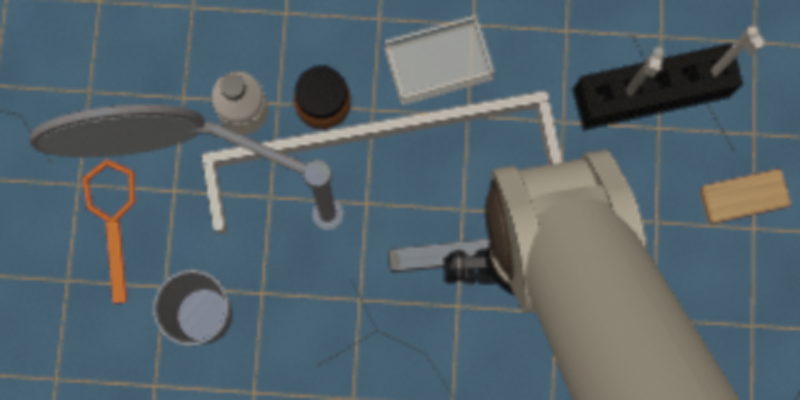

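>>> move_arm --rows '[[[0,-0.3,-2.2],[1,0,0],-1],[[0,-0.7,-4.4],[2,0,0],-1],[[0,-1,-6.6],[3,0,0],-1],[[0,-1.2,-8.8],[4,0,0],-1],[[0,-1.4,-11],[5,0,0],-1],[[0,-1.5,-13.2],[6,0,0],-1],[[0,-1.6,-15.5],[7,0,0],-1],[[0,-1.7,-17.7],[8,0,0],-1],[[0,-1.7,-20],[9,0,0],-1],[[0,-1.7,-22],[10,0,0],-1],[[0,-1.7,-24.3],[11,0,0],-1],[[0,-1.7,-26.5],[12,0,0],-1]]'

```text
time: 6.35
ee_pos: [0.5635, -0.1002, 0.0106]
eef_rot: [-0.033, 0.706, -0.033, -0.706]
contact_force: [-1.8, -0.0, 0.4]
finger_gap: 0.0855
```

```bash
python3 - <<'E'
from h import *
st();barlook("t3");p,d=arm.camera("side");cv2.imwrite("pics/s4.png",cv2.resize(p[180:400,200:460],None,fx=3,fy=2.7,interpolation=cv2.INTER_CUBIC))
E
```

```text
t 6.35 pos [ 563.5 -100.2   10.6] L [ -66.3 -112.3] axes
 [[ 0.     0.    -1.   ]
 [-0.092 -0.996 -0.   ]
 [-0.996  0.092 -0.   ]] F [-1.8 -0.   0.4] gap 0.08552711072041799 j [ 0.42  0.69 -0.37  1.88  0.4   0.64 -1.86]
```

View pics/t3c.png

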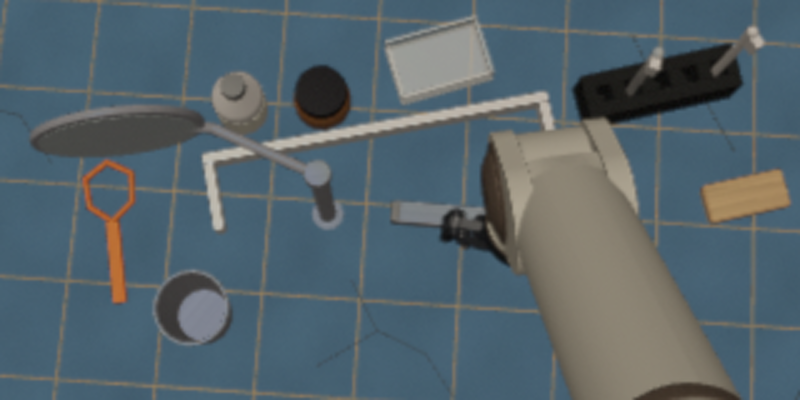

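View pics/s4.png

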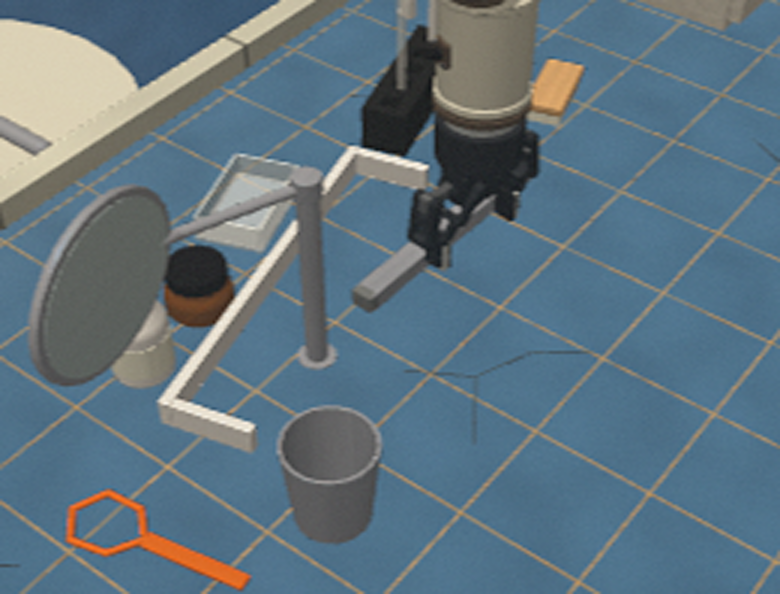

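>>> move_arm --rows '[[[0,0,-2],[0,0,0],-1],[[0,0,-4],[0.5,0,0],-1],[[0,0,-6.5],[1,0,0],-1],[[0,0,-9],[1.5,0,0],-1],[[0,0,-11],[2,0,0],-1],[[0,0,-13],[2,0,0],-1],[[0,0,-15],[2,0,0],-1],[[0,0,-15],[2,0,0],-1]]'

```text
time: 7.25
ee_pos: [0.5788, -0.1016, 0.0106]
eef_rot: [-0.044, 0.706, -0.044, -0.705]
contact_force: [0.1, 0.2, 0.2]
finger_gap: 0.0857
```

>>> move_arm --rows '[[[0,0,10],[0,0,0],-1],[[0,0,30],[0,0,0],-1],[[-15,0,45],[0,0,0],-1],[[-50,10,60],[0,0,0],-1],[[-90,40,70],[0,0,0],0],[[-110,80,80],[0,0,0],1],[[-110,120,90],[0,0,0],1],[[-110,160,100],[0,0,0],1],[[-110,190,100],[0,0,0],1],[[-110,200,100],[0,0,0],1]]'

```text
time: 8.25
ee_pos: [0.4519, -0.2918, 0.1207]
eef_rot: [-0.046, 0.706, -0.047, -0.706]
contact_force: [0.1, 0.2, -0.9]
finger_gap: 0.0001
```

```bash
python3 - <<'E'
from h import *
st();barlook("t4");
E
```

```text
t 8.25 pos [ 451.9 -291.8  120.7] L [-221.7 -270.4] axes
 [[-0.    -0.002 -1.   ]
 [-0.131 -0.991  0.002]
 [-0.991  0.131 -0.   ]] F [ 0.1  0.2 -0.9] gap 6.478993681374289e-05 j [ 0.86  0.47 -0.42  1.93  0.26  0.79 -1.41]
```

View pics/t4c.png

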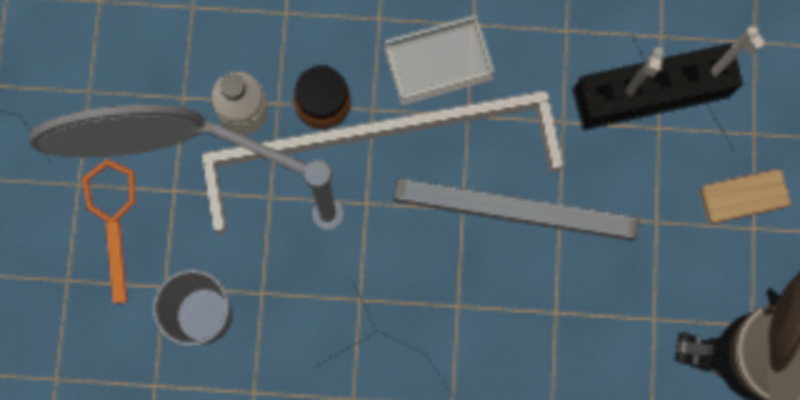

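```bash
cat >> h.py <<'E'
def bar(p,seed,k=4):
    h=cv2.cvtColor(p,cv2.COLOR_BGR2HSV);m=((h[...,1]<60)&(h[...,2]>80)).astype(np.uint8)
    m=cv2.morphologyEx(m,cv2.MORPH_OPEN,np.ones((k,k),np.uint8))
    n,l,s,c=cv2.connectedComponentsWithStats(m)
    i=l[seed[1],seed[0]];ys,xs=np.where(l==i);P=np.array([W2L(w) for w in ray("top",np.c_[xs,ys],.022)])
    r=cv2.minAreaRect(P.astype(np.float32));B=cv2.boxPoints(r);B=B[np.argsort(B[:,1])]
    b,a=B[:2].mean(0),B[2:].mean(0);t=np.degrees(np.arctan2(a[0]-b[0],a[1]-b[1]))
    print("area",s[i][4],"rect",np.round(r[1],1),"a",a.round(1),"b",b.round(1),"tilt",t.round(1));print(B.round(0).tolist())
E
python3 - <<'E'
from h import *
p=cv2.imread("pics/t4.png");bar(p,(390,264))
E
```

```text
area 866 rect [248.7  23.8] a [ 9.  -9.8] b [ -75.  -243.9] tilt 19.7
[[-64.0, -248.0], [-86.0, -240.0], [20.0, -14.0], [-2.0, -6.0]]
```

```bash
python3 - <<'E'
from h import *
go([*L2W([-88,-280]),.022],70)
go([*L2W([-82.3,-264]),.022],70)
E
```

```text
shift [  98.6  -40.7 -127.3] turn [-1.8 -0.  -0.1]
shift [  98.6  -57.7 -126.6] turn [-1.8 -0.  -0.1]
```

>>> move_arm --rows '[[[0,-10,-35],[-1.8,0,0],1],[[0,-20,-70],[-1.8,0,0],1],[[10,-30,-105],[-1.8,0,0],1],[[35,-40,-127],[-1.8,0,0],1],[[65,-40.5,-127],[-1.8,0,0],1],[[85,-40.5,-127],[-1.8,0,0],1],[[95,-40.5,-127],[-1.8,0,0],1],[[98.5,-40.5,-127],[-1.8,0,0],1],[[98.5,-40.5,-127],[-1.8,0,0],1]]'

```text
time: 9.2
ee_pos: [0.5854, -0.2624, 0.0224]
eef_rot: [-0.033, 0.706, -0.033, -0.706]
contact_force: [-0.3, 0.3, 0.7]
finger_gap: 0.0002
```

```bash
python3 - <<'E'
from h import *
st();barlook("t5");p,d=arm.camera("side");cv2.imwrite("pics/s5.png",cv2.resize(p[150:370,240:500],None,fx=3,fy=2.7,interpolation=cv2.INTER_CUBIC))
for s in(0,50,100,140): 
  q=np.array([-75,-244])+s*np.array([.342,.94])-14.5*np.array([.342,.94]);go([*L2W(q),.022],70)
E
```

```text
t 9.2 pos [ 585.4 -262.4   22.4] L [ -85.2 -274.9] axes
 [[ 0.     0.    -1.   ]
 [-0.093 -0.996 -0.   ]
 [-0.996  0.093 -0.   ]] F [-0.3  0.3  0.7] gap 0.00017166051084646912 j [ 0.64  0.76 -0.37  1.7   0.37  0.75 -1.57]
shift [  1.4 -18.8   1.6] turn [ 0.3 -0.1 -0. ]
shift [  1.4 -68.9   1.4] turn [ 0.3 -0.1 -0. ]
shift [   1.4 -118.9    1.1] turn [ 0.3 -0.1 -0. ]
shift [   1.3 -158.9    0.9] turn [ 0.3 -0.1 -0. ]
```

View pics/s5.png

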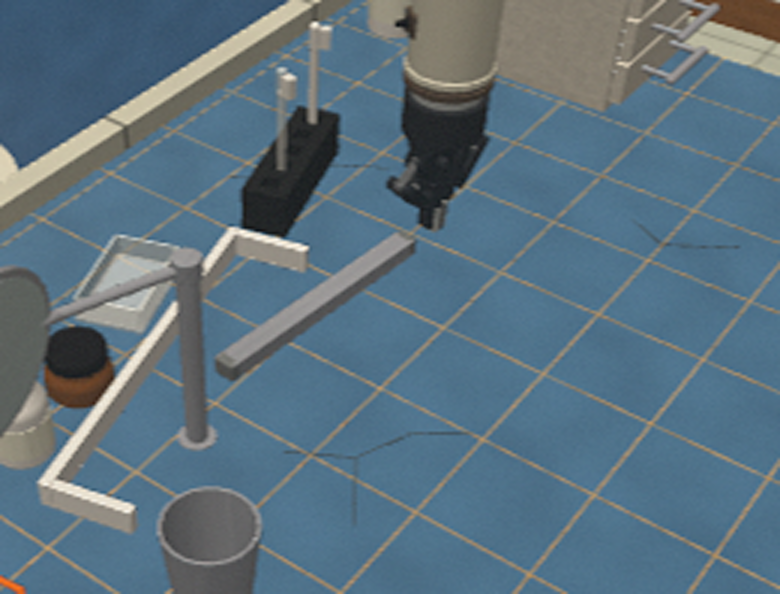

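>>> move_arm --rows '[[[0,-5,0.8],[0,0,0],1],[[0,-10,1.6],[0,0,0],1],[[0,-14,1.6],[0,0,0],1],[[0,-17,1.6],[0,0,0],1],[[0,-20,1.6],[0,0,0],1],[[0,-24,1.6],[0,0,0],1],[[0,-28,1.6],[0,0,0],1],[[0,-32,1.6],[0,0,0],1],[[0,-36,1.6],[0,0,0],1],[[0,-40,1.6],[0,0,0],1],[[0,-44,1.6],[0,0,0],1],[[0,-48,1.6],[0,0,0],1]]'

```text
time: 10.5
ee_pos: [0.588, -0.215, 0.0222]
eef_rot: [-0.033, 0.706, -0.033, -0.706]
contact_force: [0.2, -1.7, 0.5]
finger_gap: 0.0001
```

```bash
python3 - <<'E'
from h import *
st();p=barlook("t6");
E
```

```text
t 10.5 pos [ 588.  -215.    22.2] L [ -70.9 -229.6] axes
 [[ 0.    -0.    -1.   ]
 [-0.094 -0.996  0.   ]
 [-0.996  0.094 -0.   ]] F [ 0.2 -1.7  0.5] gap 0.0001472553185748241 j [ 0.58  0.74 -0.37  1.74  0.37  0.73 -1.65]
```

View pics/t6c.png

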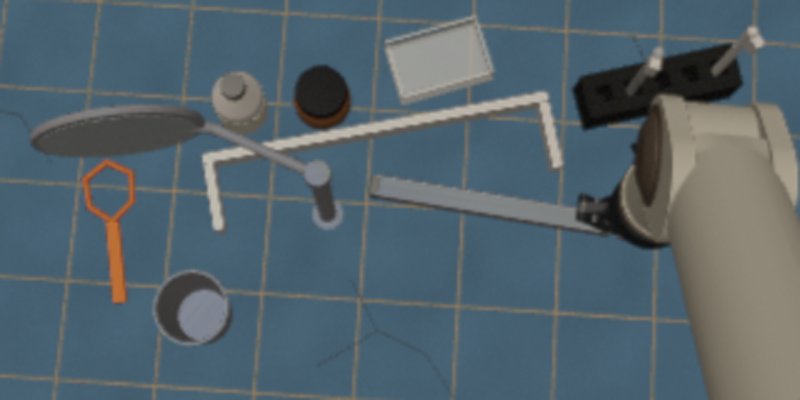

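```bash
python3 - <<'E'
from h import *
for t in("t4","t6"):
    p=cv2.imread(f"pics/{t}.png");bar(p,(370,262))
E
```

```text
area 866 rect [248.7  23.8] a [ 9.  -9.8] b [ -75.  -243.9] tilt 19.7
[[-64.0, -248.0], [-86.0, -240.0], [20.0, -14.0], [-2.0, -6.0]]
area 751 rect [218.9  23.4] a [19.8 19.8] b [ -54.5 -186. ] tilt 19.8
[[-44.0, -190.0], [-65.0, -182.0], [31.0, 16.0], [9.0, 24.0]]
```

>>> move_arm --rows '[[[0,-4,0],[0,0,0],1],[[0,-8,0],[0,0,0],1],[[0,-12,0],[0,0,0],1],[[0,-16,0],[0,0,0],1],[[0,-20,0],[0,0,0],1],[[0,-24,0],[0,0,0],1],[[0,-28,0],[0,0,0],1],[[0,-32,0],[0,0,0],1],[[0,-36,0],[0,0,0],1],[[0,-40,0],[0,0,0],1],[[0,-44,0],[0,0,0],1],[[0,-48,0],[0,0,0],1]]'

```text
time: 11.75
ee_pos: [0.5926, -0.1671, 0.0221]
eef_rot: [-0.033, 0.706, -0.033, -0.706]
contact_force: [-0.1, -0.5, 0.7]
finger_gap: -0.0001
```

```bash
python3 - <<'E'
from h import *
st();p=barlook("t7");bar(p,(370,260));
E
```

```text
t 11.75 pos [ 592.6 -167.1   22.1] L [ -54.7 -184.3] axes
 [[ 0.    -0.    -1.   ]
 [-0.094 -0.996  0.   ]
 [-0.996  0.094 -0.   ]] F [-0.1 -0.5  0.7] gap -8.205227723203749e-05 j [ 0.5   0.72 -0.37  1.77  0.37  0.72 -1.73]
area 10005 rect [623.  347.4] a [ -1.6 196.2] b [-142.4 -410.7] tilt 13.1
[[27.0, -450.0], [-312.0, -371.0], [168.0, 157.0], [-171.0, 235.0]]
```

View pics/t7c.png

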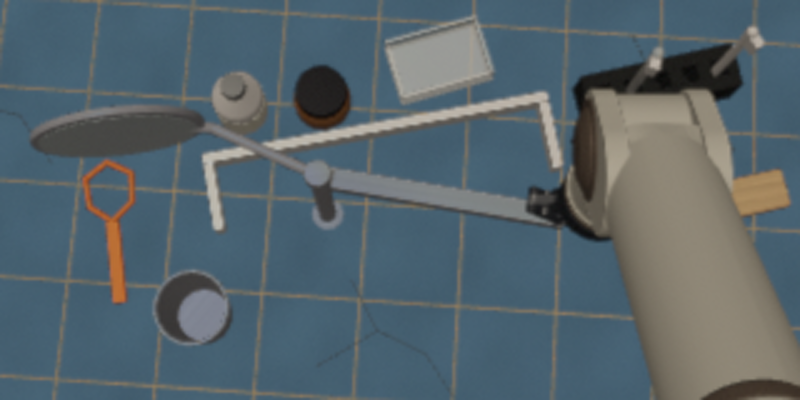

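>>> move_arm --rows '[[[0,-4,0],[0,0,0],1],[[0,-8,0],[0,0,0],1],[[0,-12,0],[0,0,0],1],[[0,-16,0],[0,0,0],1],[[0,-20,0],[0,0,0],1],[[0,-24,0],[0,0,0],1],[[0,-28,0],[0,0,0],1],[[0,-32,0],[0,0,0],1],[[0,-36,0],[0,0,0],1],[[0,-40,0],[0,0,0],1],[[0,-43,0],[0,0,0],1],[[0,-46,0],[0,0,0],1]]'

```text
time: 13.0
ee_pos: [0.5968, -0.1214, 0.0221]
eef_rot: [0.033, -0.706, 0.033, 0.706]
contact_force: [-0.0, -2.8, 1.3]
finger_gap: -0.0001
```

```bash
python3 - <<'E'
from h import *
st();p=barlook("t8")
p,d=arm.camera("side");cv2.imwrite("pics/s8.png",cv2.resize(p[180:400,200:460],None,fx=3,fy=2.7,interpolation=cv2.INTER_CUBIC))
E
```

```text
t 13.0 pos [ 596.8 -121.4   22.1] L [ -39.2 -141.1] axes
 [[-0.    -0.    -1.   ]
 [-0.094 -0.996  0.   ]
 [-0.996  0.094  0.   ]] F [-0.  -2.8  1.3] gap -5.255716987062075e-05 j [ 0.43  0.72 -0.36  1.79  0.37  0.71 -1.8 ]
```

View pics/t8c.png

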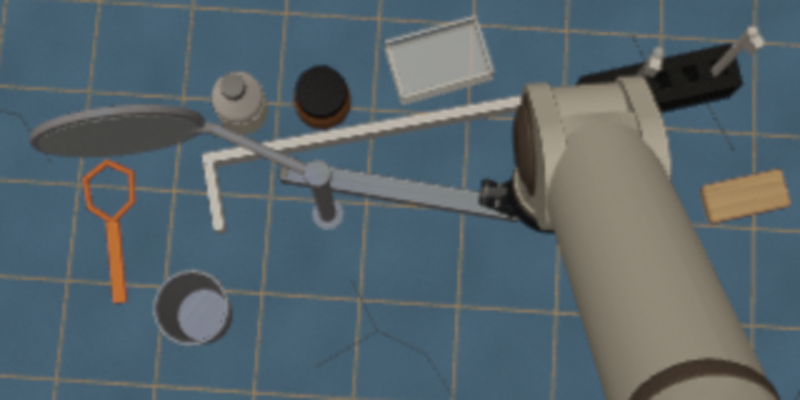

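View pics/s8.png

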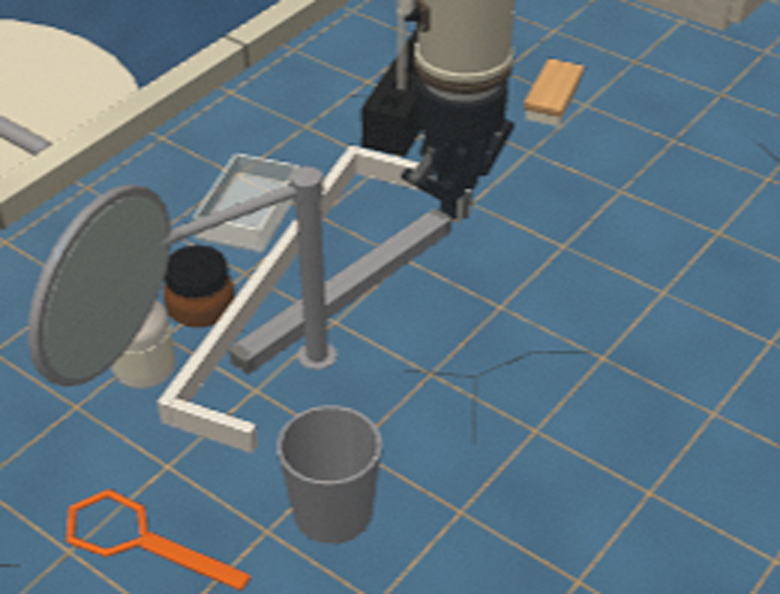

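>>> move_arm --rows '[[[0,-3,0],[0,0,0],1],[[0,-6,0],[0,0,0],1],[[0,-8,0],[0,0,0],1],[[0,-8,0],[0,0,0],1],[[0,5,0],[0,0,0],1],[[0,20,10],[0,0,0],1],[[0,30,40],[0,0,0],1],[[-20,20,75],[0,0,0],0],[[-30,0,90],[0,0,0],-1],[[-30,-20,100],[0,0,0],-1],[[-30,-30,100],[0,0,0],-1],[[-30,-30,100],[0,0,0],-1]]'

```text
time: 14.3
ee_pos: [0.5003, -0.082, 0.0523]
eef_rot: [-0.033, 0.707, -0.033, -0.706]
contact_force: [0.4, -0.5, -0.2]
finger_gap: 0.0725
```

```bash
python3 - <<'E'
from h import *
st();p=barlook("t9")
p,d=arm.camera("side");cv2.imwrite("pics/s9.png",cv2.resize(p[180:400,200:460],None,fx=3,fy=2.7,interpolation=cv2.INTER_CUBIC))
E
```

```text
t 14.3 pos [500.3 -82.   52.3] L [-123.1  -79.1] axes
 [[ 0.001  0.    -1.   ]
 [-0.093 -0.996 -0.   ]
 [-0.996  0.093 -0.001]] F [ 0.4 -0.5 -0.2] gap 0.07245243501058775 j [ 0.44  0.54 -0.4   2.04  0.35  0.63 -1.86]
```

View pics/t9c.png

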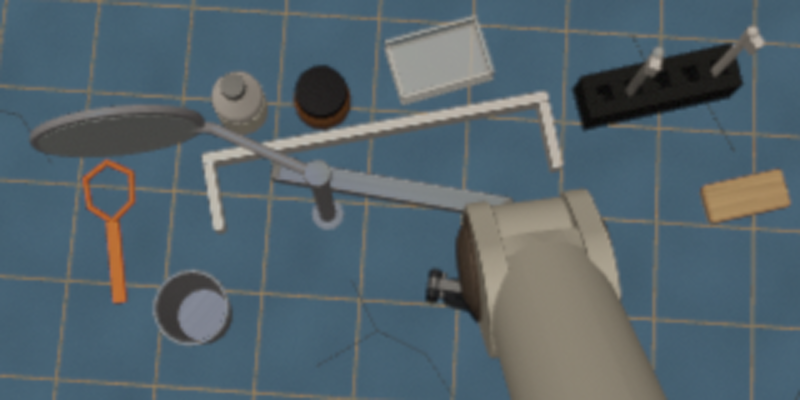

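View pics/s9.png

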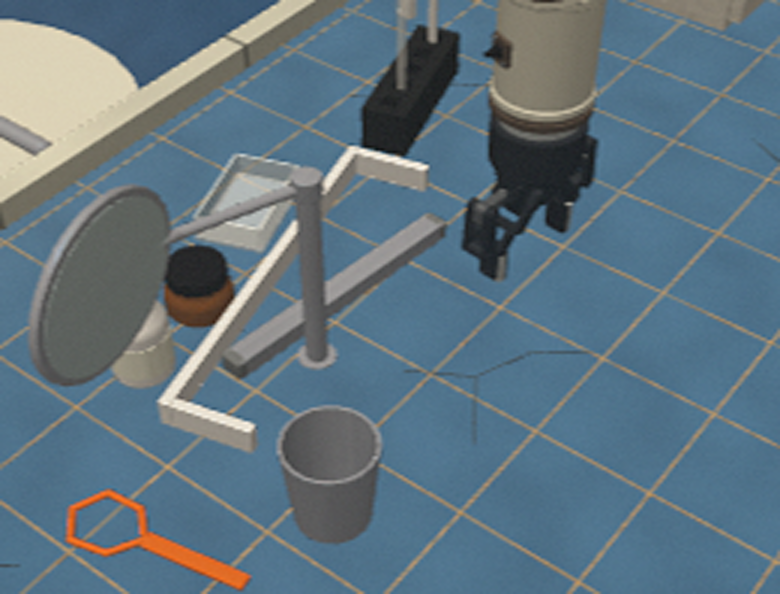

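```bash
python3 - <<'E'
from h import *
f=lambda u,v:W2L(ray("top",[(180+u/2.5,180+v/2.5)],.022)[0]).round(0)
s=lambda u,v:W2L(ray("side",[(200+u/3,180+v/2.7)],.022)[0]).round(0)
print("top a",f(277,173),"back edge",f(340,170),f(470,191))
print("side a",s(235,357),"b",s(436,220), "edge front",s(245,366),s(447,231))
E
```

```text
top a [ 49. 108.] back edge [40. 44.] [ -6. -83.]
side a [ 50. 110.] b [ -33. -113.] edge front [ 38. 116.] [ -48. -103.]
```

```bash
python3 - <<'E'
from h import *
go([*L2W([-55,-29.5]),.010],70)
E
```

```text
shift [ 42.  -71.3 -46.8] turn [ 0.2 -0.  -0. ]
```

>>> move_arm --rows '[[[0,-20,0],[0,0,0],-1],[[0,-40,0],[0,0,0],-1],[[5,-60,-10],[0,0,0],-1],[[20,-68,-25],[0,0,0],-1],[[32,-69,-40],[0,0,0],-1],[[38,-69,-46],[0,0,0],-1],[[41,-69,-46],[0,0,0],-1],[[41,-69,-46],[0,0,0],-1]]'

```text
time: 15.2
ee_pos: [0.5514, -0.019, 0.0104]
eef_rot: [0.034, -0.706, 0.034, 0.707]
contact_force: [-0.2, -0.7, 0.3]
finger_gap: 0.0852
```

```bash
python3 - <<'E'
from h import *
st();p=barlook("t10")
p,d=arm.camera("side");cv2.imwrite("pics/s10.png",cv2.resize(p[180:400,200:460],None,fx=3,fy=2.7,interpolation=cv2.INTER_CUBIC))
E
```

```text
t 15.2 pos [551.4 -19.   10.4] L [-57.9 -30.6] axes
 [[-0.002 -0.    -1.   ]
 [-0.095 -0.995  0.001]
 [-0.995  0.095  0.002]] F [-0.2 -0.7  0.3] gap 0.08516589724774093 j [ 0.27  0.67 -0.36  1.93  0.39  0.61 -2.01]
```

View pics/s10.png

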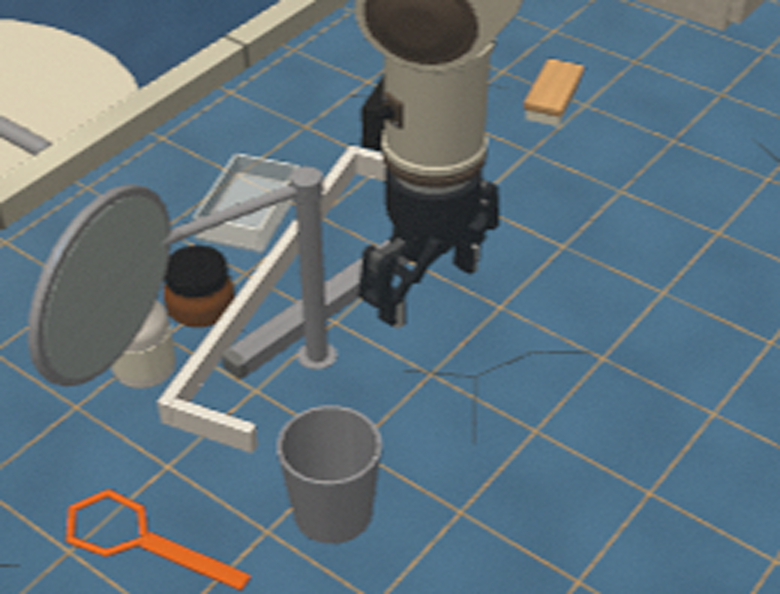

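```bash
python3 - <<'E'
from h import *
arc([-27,-39.5],[49,110],[0,-2,-4,-6,-8,-10,-12,-14,-16,-18,-20])
E
```

```text
0 [ -0.   -1.7 -31.8]
-2 [ -0.   -1.1 -37.6]
-4 [ -0.   -0.6 -43.5]
-6 [ -0.   -0.4 -49.3]
-8 [ -0.   -0.4 -55.2]
-10 [ -0.   -0.6 -61. ]
-12 [ -0.   -1.  -66.9]
-14 [ -0.   -1.5 -72.7]
-16 [ -0.   -2.3 -78.5]
-18 [ -0.1  -3.3 -84.3]
-20 [ -0.1  -4.5 -90. ]
```

>>> move_arm --rows '[[[0,0,-7],[0,0,0],-1],[[0,-1,-14],[0,0,0],-1],[[0,-1.5,-20],[0,0,0],-1],[[0,-1.7,-24],[0,0,0],-1],[[0,-1.7,-28],[0,0,0],-1],[[0,-1.7,-32],[0,0,0],-1],[[0,-1.4,-35],[-1,0,0],-1],[[0,-1,-37.5],[-2,0,0],-1],[[0,-0.8,-40.5],[-3,0,0],-1],[[0,-0.6,-43.5],[-4,0,0],-1],[[0,-0.5,-46.5],[-5,0,0],-1],[[0,-0.4,-49.5],[-6,0,0],-1]]'

```text
time: 16.5
ee_pos: [0.6018, -0.0224, 0.011]
eef_rot: [-0.004, -0.707, -0.004, 0.707]
contact_force: [-0.7, 0.4, -0.5]
finger_gap: 0.0852
```

```bash
python3 - <<'E'
from h import *
st();p=barlook("t11")
p,d=arm.camera("side");cv2.imwrite("pics/s11.png",cv2.resize(p[180:400,200:460],None,fx=3,fy=2.7,interpolation=cv2.INTER_CUBIC))
arc([-27,-39.5],[49,110],[-6,-8,-10,-12,-14,-16,-18,-20])
E
```

```text
t 16.5 pos [601.8 -22.4  11. ] L [-10.  -46.4] axes
 [[-0.    -0.    -1.   ]
 [ 0.012 -1.     0.   ]
 [-1.    -0.012  0.   ]] F [-0.7  0.4 -0.5] gap 0.08517949603196945 j [ 0.28  0.73 -0.39  1.8   0.41  0.69 -1.89]
-6 [-0.   0.5  1.3]
-8 [ 0.   1.2 -4.5]
-10 [  0.    1.6 -10.4]
-12 [  0.    1.8 -16.2]
-14 [  0.    1.9 -22.1]
-16 [  0.    1.7 -27.9]
-18 [  0.    1.3 -33.8]
-20 [  0.    0.7 -39.6]
```

View pics/s11.png

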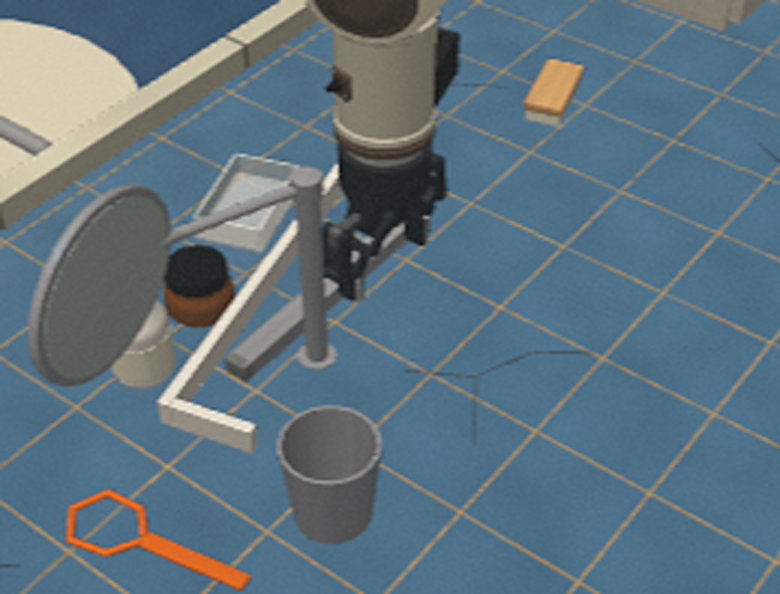

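View pics/t11c.png

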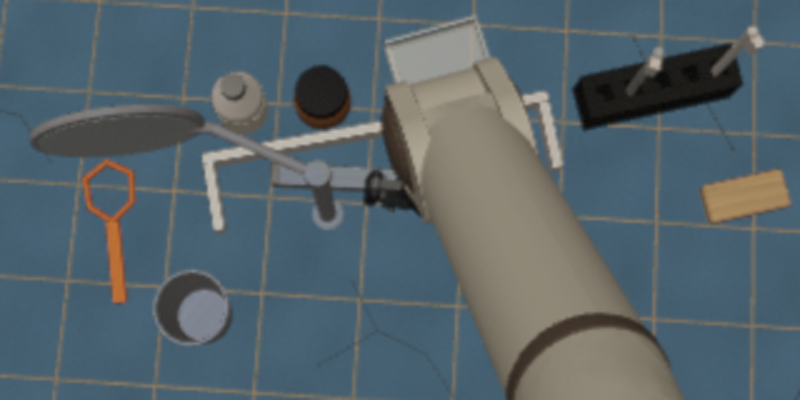

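>>> move_arm --rows '[[[0,0.2,-2.5],[-1,0,0],-1],[[0,0.5,-5.5],[-2,0,0],-1],[[0,0.8,-8.5],[-3,0,0],-1],[[0,1,-11],[-4,0,0],-1],[[0,1.2,-14],[-5,0,0],-1],[[0,1.3,-17],[-6,0,0],-1],[[0,1.4,-20],[-7,0,0],-1],[[0,1.4,-23],[-8,0,0],-1],[[0,1.4,-25.5],[-9,0,0],-1],[[0,1.4,-28],[-10,0,0],-1],[[0,1.4,-28],[-10,0,0],-1]]'

```text
time: 17.7
ee_pos: [0.6302, -0.0233, 0.0112]
eef_rot: [0.066, 0.704, 0.066, -0.704]
contact_force: [-0.1, -0.6, -0.4]
finger_gap: 0.0856
```

```bash
python3 - <<'E'
from h import *
st();p=barlook("t12")
p,d=arm.camera("side");cv2.imwrite("pics/s12.png",cv2.resize(p[180:400,200:460],None,fx=3,fy=2.7,interpolation=cv2.INTER_CUBIC))
E
```

```text
t 17.7 pos [630.2 -23.3  11.2] L [ 17.4 -54.3] axes
 [[ 0.001  0.    -1.   ]
 [ 0.185 -0.983 -0.   ]
 [-0.983 -0.185 -0.001]] F [-0.1 -0.6 -0.4] gap 0.08556279197649247 j [ 0.31  0.77 -0.43  1.73  0.45  0.74 -1.74]
```

View pics/s12.png

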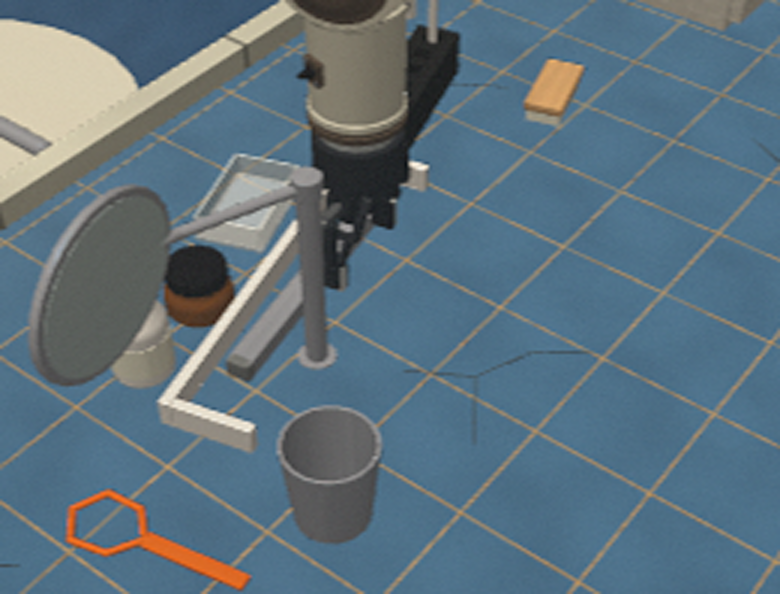

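View pics/t12c.png

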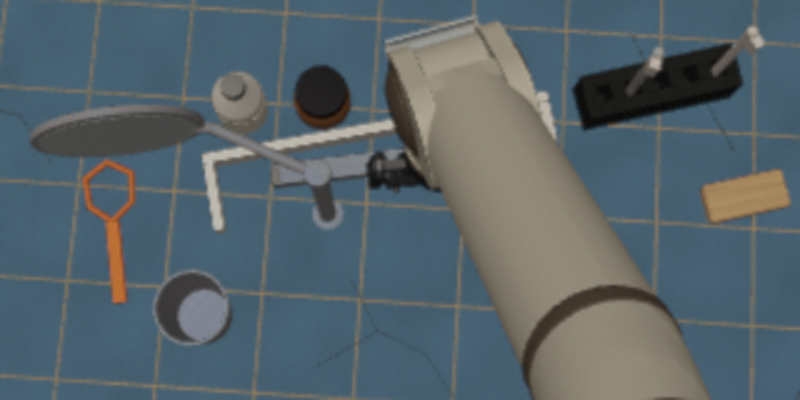

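>>> move_arm --rows '[[[0,0,-2],[-0.8,0,0],-1],[[0,0,-4],[-1.6,0,0],-1],[[0,0,-6],[-2.4,0,0],-1],[[0,0,-7],[-2.8,0,0],-1],[[0,0,-7],[-2.8,0,0],-1],[[0,0,5],[-2.8,0,0],-1],[[0,0,25],[-2.8,0,0],-1],[[-5,0,50],[-2.8,0,0],-1],[[-40,0,80],[-2.8,0,0],-1],[[-80,0,115],[-2.8,0,0],-1],[[-110,20,150],[-2.8,0,0],-1],[[-120,50,185],[-2.8,0,0],-1]]'

```text
time: 19.0
ee_pos: [0.4585, -0.105, 0.134]
eef_rot: [0.085, 0.704, 0.084, -0.7]
contact_force: [1.6, -1.2, 0.5]
finger_gap: 0.0857
```

>>> move_arm --rows '[[[0,40,20],[0,0,0],-1],[[0,80,40],[0,0,0],-1],[[0,110,50],[0,0,0],-1],[[0,130,50],[0,0,0],-1],[[0,150,50],[0,0,0],-1],[[0,150,50],[0,0,0],-1]]'

```text
time: 19.6
ee_pos: [0.4438, -0.2673, 0.1314]
eef_rot: [0.082, 0.703, 0.08, -0.702]
contact_force: [-0.7, -0.7, 0.2]
finger_gap: 0.0855
```

```bash
python3 - <<'E'
from h import *
st();p=barlook("t13")
p,d=arm.camera("side");cv2.imwrite("pics/s13.png",cv2.resize(p[180:400,200:460],None,fx=3,fy=2.7,interpolation=cv2.INTER_CUBIC))
E
```

```text
t 19.6 pos [ 443.8 -267.3  131.4] L [-223.5 -244.6] axes
 [[ 0.002 -0.002 -1.   ]
 [ 0.228 -0.974  0.002]
 [-0.974 -0.228 -0.002]] F [-0.7 -0.7  0.2] gap 0.08550083418374957 j [ 0.91  0.43 -0.51  1.98  0.29  0.8  -1.11]
```

View pics/s13.png

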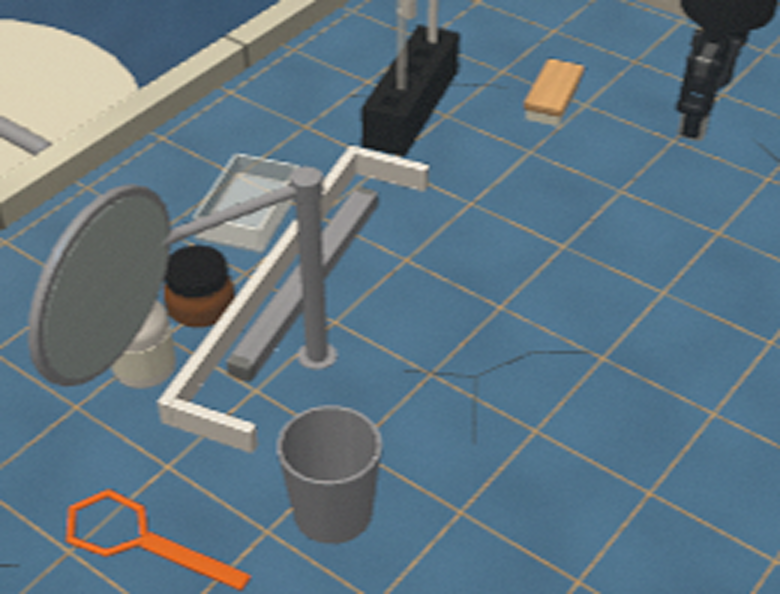

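View pics/t13c.png

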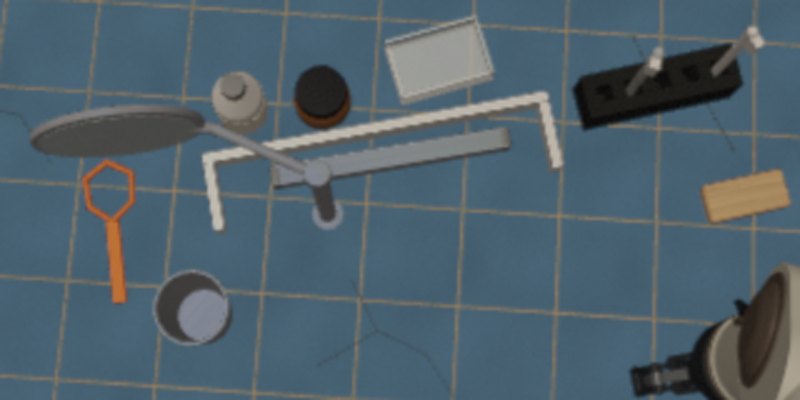

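```bash
python3 - <<'E'
from h import *
f=lambda u,v,z=.022:W2L(ray("top",[(180+u/2.5,180+v/2.5)],z)[0]).round(0)
s=lambda u,v,z=.022:W2L(ray("side",[(200+u/3,180+v/2.7)],z)[0]).round(0)
print("top a",f(276,174),"b back/front top",f(506,129),f(510,147),"front bottom",f(511,150,0))
print("side a back/front",s(230,356),s(250,366),"b",s(362,190),s(378,198),"ledge tip",s(428,172,.03))
a=cv2.imread("pics/top0.png");b=cv2.imread("pics/t13.png");d=cv2.absdiff(a,b).max(2)
n,l,st_,c=cv2.connectedComponentsWithStats((d>40).astype(np.uint8));print(st_[1:][st_[1:,4]>8])
E
```

```text
top a [ 48. 109.] b back/front top [  51. -132.] [  32. -133.] front bottom [  33. -136.]
side a back/front [ 54. 110.] [ 35. 114.] b [  45. -126.] [  26. -121.] ledge tip [  -4. -167.]
[[  368   231    15    11   119]
 [  329   234    37    14   301]
 [  308   240    22    11   128]
 [  290   246    11    10    63]
 [  404   274    29    19   243]
 [  365   285    37    18   270]
 [  487   286    76   194 10713]
 [  473   288    22    48   650]
 [  342   303    20    13   158]
 [  364   304    10     5    32]
 [  432   309    44    36   636]
 [  490   461     3    17    29]
 [  565   473     2     7    11]]
```

```bash
python3 - <<'E'
from h import *
print(arm.get_obs()["qd"].round(3));print(arm.close_job())
E
```

```text
[-0.016 -0.006 -0.016  0.019 -0.003  0.002 -0.001]
the job is handed in; nothing more can be done
None
```

The bar is parked in the ledge behind the mirror post, and I handed the job in with the arm clear of everything after about 20 s.

- **Moves:** I turned end a towards the bay with both open fingertips on the bar's long side. Then I slid the bar along its axis with the shut fingertips on end b, so end a went in behind the post. Last, I swung end b in with the open fingertips. I never pinched or lifted the bar, and the force readings I took after each move stayed below about 4 N.
- **Bar position:** the last pictures put the bar almost parallel to the ledge. Its long sides lie between roughly x = 30 and 58 mm in a 0 to 70 mm bay. Its ends are near y = +110 and -130 mm, with the end walls at ±170 mm.
- **Other things:** comparing the first and last top pictures, only the bar and the arm had moved. The mirror, tumbler, stand and the rest had not.
- **Disagreement:** the top and side views differ by about 6 to 10 mm at end b. Both still place the whole bar inside the ledge and clear of the post and walls.

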